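Pack the forged tool heads and close the chest

ROBOT

A 7-joint arm with a two-finger parallel gripper is mounted at the origin on the work surface. World frame = base frame: x ahead of the robot, y to its left, z up, the work surface at z = 0. Lengths are in m, angles in rad, forces in N, time in s.
With the tool pointing down it reaches from about 0.425 to 0.925 m from the base axis. Payload 6.8 kg.
Tool frame: the origin (TCP) lies at the very end of the fingers, on their centre line; the grasp point (between the pads) lies 19 mm behind it; z points along the fingers, y is the line along which they close (so a half turn about z gives the same grasp; the last joint's range is limited). The gripper opens to 85 mm and grips with 20 to 120 N. Pads are 22 mm wide; open, the fingers measure 114 mm over their backs; the gripper's body (76 mm by 85 mm) begins 54 mm behind the grasp point. The pads swing forward as they close: fully open they stand 13 mm farther back than shut.
Start: joints at [-1.342, 0.477, 0.022, 1.555, -0.011, 1.109, -0.083], TCP at [0.223, 0.637, 0.231] pointing down, gripper open.
Joint ranges: [-2.96, 2.96], [-0.34, 2.1], [-1.41, 1.46], [0.24, 2.44], [-1.37, 4.51], [0.17, 1.92], [-2.96, 2.96]. Speed limits (rad/s): [2.39, 2.39, 3.14, 3.14, 3.14, 3.14, 3.14].

INTERFACE

Orientations are given as a unit quaternion [w, x, y, z].
In Python, from station import get_obs, read_camera, hand_in gives the robot as it stands.
- The arm moves only by the tool arm_command, never from a script. Its argument "commands" is one flat list of numbers, 7 for each row, row after row: the shift along the tool's x, y, z in m, then the turn, a rotation vector about the tool's x, y, z in degrees, then the opening, from 0 (shut) to 1 (fully open). In form: [tx, ty, tz, rx, ry, rz, fingers, tx, ty, tz, rx, ry, rz, fingers, ...]. A call has 1 to 8 rows; each row is the pose to reach, as a shift and turn from the pose commanded when the call began, along the tool's axes at that moment; what a row does not reach only later rows make up. A row lasts 1/10 s, in which the tool goes at most 50 mm and 8.59 degrees, less where a joint would pass 70% of its speed; a pose out of reach is approached as far as the arm can. A call with a gripper value outside its range is refused whole. The fingers move at their own pace and stop on an object; "force" is the grip in N (left out, the last holds). Time passes only in rows, so rows that repeat a pose let the fingers close. It gives the time, the measured TCP pose, the force, the opening and the grip force at its end, in the units of the state.
- get_obs(): the state, without advancing time (a new reading comes with each control period).
- read_camera(name): name is "scene" or "top" or "wrist"; returns a dict with "img" (400x640x3 uint8, red, green, blue), "camera_matrix" (3x3 intrinsics, pixels), "pose" (4x4, takes a point from camera to world coordinates). Camera axes: x right, y down, z forward; pixel columns grow to the right and rows downward; lengths in m; the calibration is good to about 2 mm. The wrist camera is an equidistant fisheye: a pixel r from the principal point sees the ray r / f radians off the axis. A picture is of the moment at which its call begins. There is no depth.
- hand_in(): hands the job in; it is judged then, once.
The state is a dict: "t": time; "q": joint angles; "joint_vel": joint speeds; "joint_torque": joint torques, N m; "eef_pos": TCP position; "tool_rot": TCP orientation; "contact_force": force on the tool from outside, world axes, zero at the start; "torque": the same for the moment, N m; "gripper_width": opening from 0.0 (shut) to 1.0 (fully open); "grasp_force": force on a finger pad.
Only numpy, scipy, OpenCV 4.12 (cv2) and the standard library are available. Lean on these libraries where they do the work, as an engineer would, in place of code of your own. Each camera call takes 0.05 s, during which the arm holds its last target. There are 200 camera calls.

TASK

Pack every forged piece that lies loose on the bench for this order - hammer heads, hatchet head, splitting wedge, cold chisel, whichever are there - into the open blue tool chest, leaving the whetstone, scissors and tongs where they lie. Only then close the chest: break the locked folding stay by pressing the red tab at its knee (never force the lid against the locked stay), lower the lid gently without letting it slam, and press it down until the catch snaps and it lies flush.

Things in the scene. Friction and masses are not known exactly. Their poses are not given: they have to be found in the camera images.
- chest: Fixed blue steel tool chest, 220 deep (x) x 360 wide (y) x 100 high without its lid; origin under the centre of its floor, x from its front (robot side) to its hinge side, y to its left, z up. Walls 6 thick, floor 8. The lid is hinged on the rear top rim; the folding stay is outside the right end wall (-y). Four pieces fit side by side, lengths along x.
- chest_floor (a point): Centre of the chest's inner floor (208 x 348, 92 deep), 8 above the table; axes as the chest. A small catch housing (16 deep, 46 wide, 22 high) sits at mid-width on the front wall inside, 71 to 93 above the table.
- lid (a joint): Lid angle: 0 standing upright (start), grows as it is lowered, 1.571 flush shut. Stiff hinge: it stays where it is left. Locked stay: it cannot be lowered. Stay broken: about 10 N near the free edge starts it, 2 to 6 N keeps it moving. At about 1.49 it meets a sprung roller catch; 8 to 15 N near the free edge takes it over the hump (about 1.53), then it snaps to 1.571 and is held.
- lid_hinge (a point): On the lid's hinge line, middle of the chest's rear top rim, 100 above the table. The lid is a flat panel 12 thick, 360 wide, reaching 220 from this line. Upright, its inner face stands over the rear rim and faces the robot's side, its outer face is 12 farther back (chest +x); shut, its outer face is the top, 112 above the table.
- lid_edge (a point): Point on the lid's outer face at mid-width, 20 from the free edge (200 from the hinge line): the place to push the lid down and press it shut. It faces away from the robot (chest +x) while the lid stands, up when it is shut.
- stay (a joint): Knee of the folding stay: 0 locked (just past straight, start), dead centre 0.14, grows as it folds, about 2.6 with the lid shut. 5 to 10 N on the tab takes it through; it stays folded as far as it was pushed and the lid is then free. Two steel links 82 long join the chest's right end (pivot at chest x -20, y -191, z 88) to the lid's right edge, 80 from the hinge line.
- knee_tab (a point): Centre of the upper face of the red thumb tab at the stay's knee, 26 along the link x 34 wide (y) x 4 thick, outside the chest's right end, about 45 above the rim. Pressed, it turns with the lower link about its pivot: down and towards the hinge side, at first about 37 degrees off straight down; 25 of travel breaks the stay clearly.
- peen_mid (a point): Cross-peen hammer head, dark forged steel, 110 long, 30 wide, 30 high, tapering at its +x end to a cross edge; lies flat. Point half-way up, the place to grip it across its 30 width; x runs along the length, z is up as it first lies. Absent in some starts.
- sledge_mid (a point): Octagonal grey sledge-hammer head, 100 long, 38 wide and high. Point half-way up, the place to grip it across its 38 width; x runs along the length, z is up as it first lies. Absent in some starts.
- chisel_mid (a point): Cold chisel, octagonal red-painted body 24 across, 140 long with its bright edge at +x (point is 15 from mid-length, towards the head). Point half-way up, the place to grip it across its 24 width; x runs along the length, z is up as it first lies. Absent in some starts.
- wedge_mid (a point): Brownish splitting wedge, 130 long, 36 wide (40 at its thin +x edge), 30 high at the head (-x), tapering to 6. Point 22 from mid-length, towards the head. Point half-way up, the place to grip it across its 36 width; x runs along the length, z is up as it first lies. Absent in some starts.
- hatchet_mid (a point): Hatchet head lying on its cheek, 130 long, eye block 64 long x 40 wide x 30 high at -x, thin blade at +x, 58 wide. Point at the middle of the eye block, 33 from mid-length. Point half-way up, the place to grip it across its 40 width; x runs along the length, z is up as it first lies. Absent in some starts.
- whetstone: Two-tone grey whetstone 130 x 46 x 28, loose among the forged pieces; not to be packed. Origin under its centre.
- scissors_a: Red-handled scissors, 250 long, 12 high, beyond the forged pieces. Origin at the rivet, underside; x towards the points.
- scissors_b: A second pair of red-handled scissors, nearer the robot.
- tongs: Smith's tongs, 375 long, 14 high, behind the chest.
Mind the look-alikes: they are no part of the job. What is shaped like the part that bears peen_mid but turquoise is not meant. Leave any turquoise look-alike of the part that bears hatchet_mid alone.

How it is judged:
By the outcome, as a careful person would: the job done as asked, in the order asked, and still so for the second after the job is handed in, with the robot touching nothing.
Of peen, sledge, chisel, wedge, hatchet only 3 to 4 are there at a start; the rules pass over those that are not, and their reading is None.
At some moment in a run one of peen, sledge, chisel, wedge, hatchet may be knocked a few centimetres aside while the robot is not near it.
Once in a run the grip may slacken for a moment while it holds something.
It also fails if it takes over 210 s, if anything falls off the work surface, if the arm or the gripper's body presses on something with over 40 N, if the wrist force passes 120 N, or if a joint passes its speed limit or range.

## Working session

There is one attempt and no reset: what is moved stays moved. The work goes in short steps, Python scripts to look and compute and a tool call to move; the robot and the scene stay as the last step left them, time stands still between calls to the robot, and variables do not carry over. Pictures are saved under pics/ and viewed, at most 14 in all, crops included, and the job is handed in when it is done.

Besides the shell and the picture viewer there is one more tool, called after ">>>" in YAML: its name, and indented under it one key for each argument. arm_command: Moves the arm, as the interface text tells. Its arguments: {"type":"object","properties":{"commands":{"type":"array","items":{"type":"number"}},"force":{"type":"number"}},"required":["commands"]}

```bash
mkdir -p pics
cat > h.py <<'E'
import numpy as np, cv2
from station import get_obs, read_camera, hand_in
from scipy.spatial.transform import Rotation as R
def save(name,fn):
    c=read_camera(name); cv2.imwrite('pics/'+fn,c['img'][:,:,::-1]); np.savez('pics/'+fn[:-4],**c); return c
def ray(c,u,v,fish=False):
    K=c['camera_matrix']; x=(u-K[0,2])/K[0,0]; y=(v-K[1,2])/K[1,1]
    if fish:
        r=np.hypot(x,y); d=np.array([x/r*np.sin(r),y/r*np.sin(r),np.cos(r)]) if r>0 else np.array([0,0,1.])
    else: d=np.array([x,y,1.])
    P=c['pose']; return P[:3,3],P[:3,:3]@d
def onz(c,u,v,z,fish=False):
    o,d=ray(c,u,v,fish); return o+d*(z-o[2])/d[2]
def proj(c,p):
    P=c['pose'];q=P[:3,:3].T@(np.array(p)-P[:3,3]);k=c['camera_matrix']@q;return k[:2]/k[2]
def rot():
    q=get_obs()['tool_rot'];return R.from_quat([q[1],q[2],q[3],q[0]]).as_matrix()
def load(fn): return dict(np.load('pics/'+fn+'.npz'))
E
python3 - <<'E'
from h import *
for n in ['scene','top','wrist']:
    c=save(n,n+'0.png'); print(n,c['camera_matrix'].tolist(),np.round(c['pose'],3).tolist())
print(get_obs())
E
```

```text
scene [[378.36814621978067, 0.0, 313.35524089293364], [0.0, 378.36814621978067, 203.5856932149353], [0.0, 0.0, 1.0]] [[0.741, 0.551, -0.385, 1.008], [0.672, -0.614, 0.415, -0.64], [-0.008, -0.566, -0.825, 1.192], [0.0, 0.0, 0.0, 1.0]]
top [[470.81262383486495, 0.0, 311.9987157762788], [0.0, 470.81262383486495, 203.0696801739391], [0.0, 0.0, 1.0]] [[0.012, -0.988, 0.153, 0.267], [-1.0, -0.015, -0.016, -0.125], [0.018, -0.153, -0.988, 1.794], [0.0, 0.0, 0.0, 1.0]]
wrist [[309.70691628693146, 0.0, 319.21390425076214], [0.0, 309.70691628693146, 201.4598604491965], [0.0, 0.0, 1.0]] [[0.332, 0.898, 0.29, 0.148], [0.943, -0.316, -0.102, 0.664], [-0.0, 0.307, -0.952, 0.373], [0.0, 0.0, 0.0, 1.0]]
{'t': 0.15, 'q': array([-1.34207067,  0.47765009,  0.02237568,  1.55621342, -0.0114971 ,
        1.10929781, -0.08310593]), 'joint_vel': array([ 0.00038866, -0.00271737, -0.00062648, -0.00415812,  0.00017698,
       -0.00062386, -0.00027995]), 'joint_torque': array([ 3.05123540e-03, -5.96923792e+01,  1.61037527e+00, -2.81490129e+01,
        1.26922497e-02,  6.52276911e-03, -1.04444896e-05]), 'eef_pos': array([0.22295574, 0.63663294, 0.2305275 ]), 'tool_rot': array([-6.21712440e-05,  1.67623971e-01,  9.85850742e-01, -7.17343932e-04]), 'contact_force': array([-0.2318282 ,  0.23635187,  0.48244856]), 'torque': array([-0.00431929,  0.0040765 , -0.00260502]), 'grasp_force': 0.0, 'gripper_width': 0.9959787686990135}
```

View pics/top0.png

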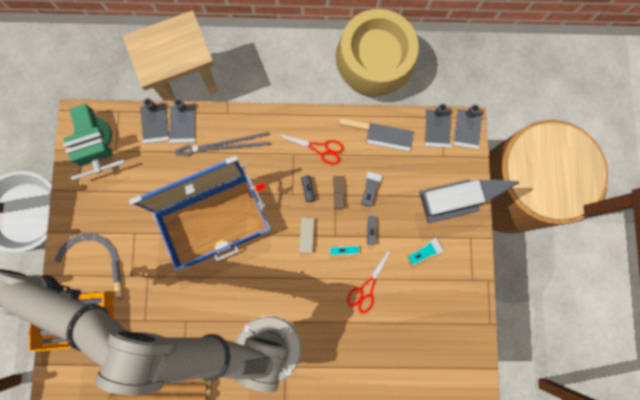

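View pics/scene0.png

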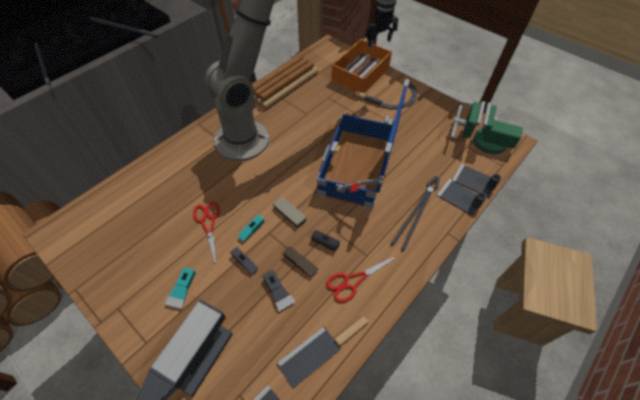

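The top view shows the chest around (208,215), the red tab at (260,187), and dark pieces at (308,188), (339,192), (372,188) and (372,230). The whetstone is at (307,235), with turquoise decoys at (345,251) and (425,252). I'll enlarge it.

Run:
```python
from h import *
c=load('top0'); im=c['img'][:,:,::-1].copy()
a=cv2.resize(im[150:280,130:450],None,fx=2.5,fy=2.5,interpolation=cv2.INTER_CUBIC)
s=load('scene0')['img'][:,:,::-1]
b=cv2.resize(s[180:330,220:420],None,fx=1.8,fy=1.8)
cv2.imwrite('pics/a.png',np.vstack([a,np.zeros((270,800,3),np.uint8)])[:595])
o=cv2.imread('pics/a.png'); o[325:595,:360]=b; cv2.imwrite('pics/a.png',o)
lab=cv2.cvtColor(im,cv2.COLOR_BGR2LAB).astype(int)
hsv=cv2.cvtColor(im,cv2.COLOR_BGR2HSV)
m=((hsv[:,:,1]<105)).astype(np.uint8)
m[:150]=0;m[290:]=0;m[:,:285]=0;m[:,420:]=0
cs,_=cv2.findContours(m,cv2.RETR_EXTERNAL,cv2.CHAIN_APPROX_NONE)
for k in cs:
    if cv2.contourArea(k)<60: continue
    bx=cv2.boxPoints(cv2.minAreaRect(k))
    w=np.array([onz(c,u,v,.02)[:2] for u,v in bx]); ctr=w.mean(0)
    e=w[1]-w[0],w[2]-w[1]; l=max(e,key=np.linalg.norm)
    msk=np.zeros_like(m);cv2.drawContours(msk,[k],-1,1,-1)
    print(bx.mean(0).round(),ctr.round(3),[round(float(np.linalg.norm(x)),3) for x in e],'ang',np.degrees(np.arctan2(l[1],l[0])).round(),cv2.mean(im,msk)[:3])
```

```text
[381. 264.] [ 0.317 -0.413] [0.12, 0.028] ang -27.0 (173.3235294117647, 190.58823529411765, 211.38725490196077)
[344. 250.] [ 0.365 -0.276] [0.12, 0.041] ang -85.0 (166.70481927710844, 181.22590361445785, 94.41867469879519)
[306. 235.] [ 0.42  -0.134] [0.138, 0.055] ang -2.0 (156.71619047619046, 180.99809523809523, 194.16380952380953)
[372. 230.] [ 0.444 -0.38 ] [0.034, 0.11] ang 180.0 (104.50175438596492, 108.55438596491229, 116.15438596491228)
[338. 192.] [ 0.587 -0.254] [0.035, 0.125] ang -180.0 (86.19666666666667, 105.98333333333333, 127.42333333333335)
[308. 188.] [ 0.6   -0.136] [0.039, 0.102] ang -165.0 (87.01181102362204, 88.71653543307086, 94.45669291338582)
[371. 189.] [ 0.602 -0.378] [0.136, 0.066] ang -14.0 (129.79956896551724, 133.7543103448276, 139.57327586206895)
```

View pics/a.png

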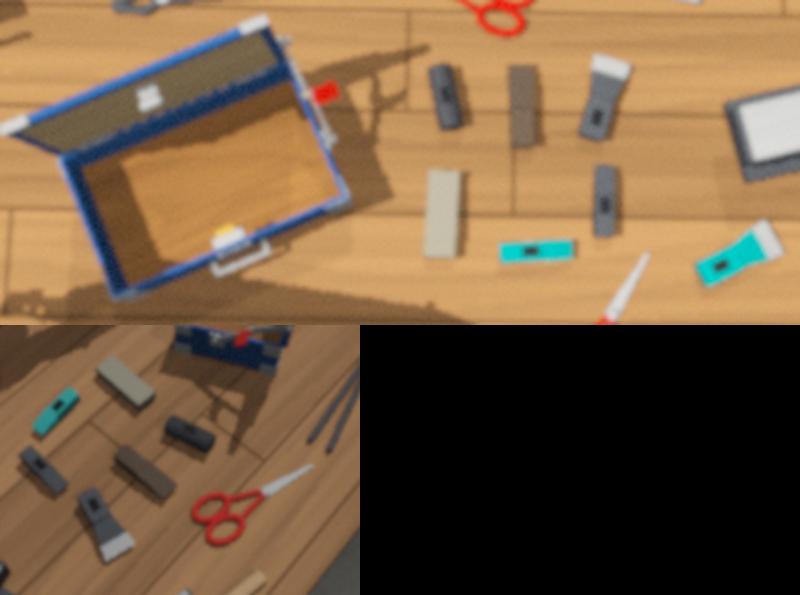

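The crop shows four forged pieces: sledge (445,97), wedge (523,105), hatchet with its blade up (605,97), and peen (605,200). There is no chisel. The chest rim corners in the crop are about (115,295), (350,203) and (62,160).

```bash
cat >> h.py <<'E'
def go(p,yaw=None,Rt=None):
    """shift & turn (tool axes) to world pose; yaw = heading of tool x (deg), tool down"""
    o=get_obs(); Rm=rot(); 
    if Rt is None:
        opts=[]
        for y in (yaw,yaw+180):
            a=np.radians(y); x=np.array([np.cos(a),np.sin(a),0]); z=np.array([0,0,-1.]); T=np.c_[x,np.cross(z,x),z]; opts.append(T)
        Rt=min(opts,key=lambda T:R.from_matrix(Rm.T@T).magnitude())
    print('shift',(Rm.T@(np.array(p)-o['eef_pos'])).round(4),'turn',np.degrees(R.from_matrix(Rm.T@Rt).as_rotvec()).round(1))
E
python3 - <<'E'
from h import *
c=load('top0');s=load('scene0')
w=[onz(c,u/2.5+130,v/2.5+150,.1) for u,v in [(115,295),(350,203),(62,160)]]
print(np.round(w,3),np.linalg.norm(w[0]-w[1]),np.linalg.norm(w[2]-w[0]),np.degrees(np.arctan2(*(w[0]-w[1])[1::-1]))-90)
# red tab
for cc,box in((c,(170,200,245,275)),(s,(175,200,335,390))):
    h=cv2.cvtColor(cc['img'],cv2.COLOR_RGB2HSV); a,b,d,e=box
    m=((h[a:b,d:e,0]<8)|(h[a:b,d:e,0]>172))&(h[a:b,d:e,1]>160)
    y,x=np.nonzero(m); print('tab',x.mean()+d,y.mean()+a,len(x), onz(cc,x.mean()+d,y.mean()+a,.145).round(3))
    blue=cv2.inRange(h,(105,120,40),(125,255,255));y,x=np.nonzero(blue);print('blue',len(x))
E
```

```text
[[ 0.289  0.327  0.1  ]
 [ 0.425 -0.002  0.1  ]
 [ 0.481  0.414  0.1  ]] 0.3563161323474649 0.21066477165593858 22.356067923166975
tab 260.25 186.375 72 [0.58  0.033 0.145]
blue 1130
tab 353.8235294117647 187.27450980392157 51 [0.578 0.03  0.145]
blue 1563
```

>>> arm_command:
  commands: [0,0,-0.05,0,0,0,1,0,0,-0.1,0,0,0,1,0,0,-0.15,0,0,0,1,0,0,-0.19,0,0,0,1,0,0,-0.19,0,0,0,1]

```text
t: 0.65
eef_pos: [0.2238, 0.639, 0.4287]
tool_rot: [0.0, 0.168, 0.986, 0.006]
contact_force: [0.2, 0.5, 0.2]
gripper_width: 1.0
grasp_force: 0.0
```

Run:
```python
from h import *
go((.42,.35,.43),-150);go((.48,.0,.43),-180);go((.52,-.13,.35),-180)
```

```text
shift [-0.2808 -0.2078 -0.004 ] turn [  0.6   0.2 -49.3]
shift [-0.4531 -0.5182 -0.0077] turn [  0.7   0.1 -19.3]
shift [-0.534  -0.6286  0.071 ] turn [  0.7   0.1 -19.3]
```

>>> arm_command:
  commands: [-0.28,-0.208,-0.004,0,0,-10,1,-0.28,-0.208,-0.004,0,0,-10,1,-0.28,-0.208,-0.004,0,0,-10,1,-0.28,-0.208,-0.004,0,0,-10,1,-0.28,-0.208,-0.004,0,0,-10,1,-0.28,-0.208,-0.004,0,0,-10,1,-0.453,-0.518,-0.008,0,0,-19,1,-0.453,-0.518,-0.008,0,0,-19,1]

```text
t: 1.45
eef_pos: [0.4136, 0.2891, 0.425]
tool_rot: [-0.0, 0.001, 1.0, -0.0]
contact_force: [0.9, -0.3, -0.2]
gripper_width: 1.001
grasp_force: 0.0
```

Run:
```python
from h import *
o=get_obs();print(o['q'].round(2),o['eef_pos']);go((.48,.0,.43),-180);go((.54,-.18,.35),-180)
```

```text
[-0.9   0.06  0.18  1.68 -0.01  1.41  0.85] [0.41359588 0.28911027 0.42496121]
shift [-0.0669 -0.289  -0.0048] turn [-0.1 -0.  -0.1]
shift [-0.1273 -0.4688  0.0753] turn [-0.1 -0.  -0.1]
```

>>> arm_command:
  commands: [-0.067,-0.289,0,0,0,0,1,-0.067,-0.289,0,0,0,0,1,-0.067,-0.289,0,0,0,0,1,-0.067,-0.289,0,0,0,0,1,-0.067,-0.289,0,0,0,0,1,-0.127,-0.469,0.075,0,0,0,1,-0.127,-0.469,0.075,0,0,0,1,-0.127,-0.469,0.075,0,0,0,1]

```text
t: 2.25
eef_pos: [0.5102, -0.091, 0.3797]
tool_rot: [0.0, 0.002, 1.0, 0.0]
contact_force: [0.4, -0.0, -0.5]
gripper_width: 0.999
grasp_force: 0.0
```

>>> arm_command:
  commands: [0,0,0,0,0,0,1,0,0,0,0,0,0,1,0,0,0,0,0,0,1]

```text
t: 2.55
eef_pos: [0.5103, -0.0879, 0.3802]
tool_rot: [-0.0, 0.002, 1.0, 0.0]
contact_force: [0.0, 0.1, -0.2]
gripper_width: 1.0
grasp_force: 0.0
```

Run:
```python
from h import *
o=get_obs();print(o['q'].round(2),o['eef_pos'],o['joint_vel'].round(2)); c=save('wrist','w1.png'); print(c['pose'].round(3))
```

```text
[-0.48  0.1   0.59  1.75 -0.06  1.31  1.68] [ 0.51034402 -0.08792419  0.38021397] [-0.01 -0.01 -0.01 -0.01  0.    0.    0.  ]
[[ 0.005  0.952  0.307  0.431]
 [ 1.    -0.005 -0.    -0.087]
 [ 0.001  0.307 -0.952  0.523]
 [ 0.     0.     0.     1.   ]]
```

View pics/w1.png

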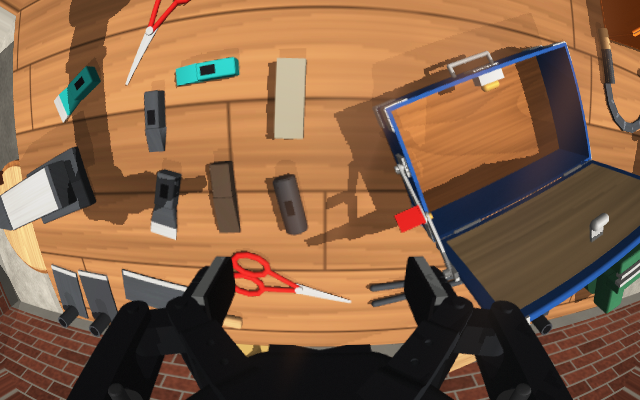

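The wrist view shows the peen (155,120), hatchet (167,203), wedge (223,197), sledge (290,205), whetstone (290,98), the red tab (410,218) and the chest at upper right.

```bash
cat >> h.py <<'E'
def meas(c,exp,z=.03,th=120,rad=.09,fish=True):
    im=c['img']; h=cv2.cvtColor(im,cv2.COLOR_RGB2HSV)
    m=((h[:,:,1]<th)).astype(np.uint8); m=cv2.morphologyEx(m,cv2.MORPH_OPEN,np.ones((3,3),np.uint8))
    cs,_=cv2.findContours(m,cv2.RETR_EXTERNAL,cv2.CHAIN_APPROX_NONE)
    for k in cs:
        if cv2.contourArea(k)<150: continue
        w=np.array([onz(c,u,v,z,fish)[:2] for u,v in k[:,0]])*1000
        (cx,cy),(a,b),_=r=cv2.minAreaRect(w.astype(np.float32))
        if np.hypot(cx/1000-exp[0],cy/1000-exp[1])>rad: continue
        bx=cv2.boxPoints(r);e=max(bx[1]-bx[0],bx[2]-bx[1],key=np.linalg.norm)
        print('at',round(cx),round(cy),'size',round(max(a,b)),round(min(a,b)),'long axis',round(np.degrees(np.arctan2(e[1],e[0]))%180,1), 'centroid',w.mean(0).round())
E
python3 - <<'E'
from h import *
c=load('w1')
for n,e in dict(sl=(.6,-.136),we=(.587,-.254),ha=(.602,-.378),pe=(.444,-.38)).items():
    print(n); 
    for th in(110,140): meas(c,e,.03,th,.05)
corn=[(388,108),(566,43),(590,160)]
w=[onz(c,u,v,.1,True) for u,v in corn];print(np.round(w,3))
go((.6,-.136,.2),-165)
E
```

```text
sl
at 597 -136 size 105 38 long axis 12.5 centroid [ 594. -136.]
at 597 -135 size 108 40 long axis 12.2 centroid [ 595. -136.]
we
at 582 -250 size 126 41 long axis 2.0 centroid [ 581. -249.]
at 582 -250 size 128 44 long axis 1.6 centroid [ 582. -249.]
ha
at 594 -370 size 131 58 long axis 165.3 centroid [ 594. -368.]
at 594 -370 size 133 58 long axis 165.8 centroid [ 595. -368.]
pe
at 441 -371 size 108 43 long axis 178.0 centroid [ 441. -371.]
at 441 -371 size 108 45 long axis 178.2 centroid [ 440. -371.]
[[0.434 0.008 0.1  ]
 [0.287 0.333 0.1  ]
 [0.488 0.42  0.1  ]]
shift [-0.0897 -0.0483  0.1804] turn [  0.    0.  -15.2]
```

>>> arm_command:
  commands: [-0.087,-0.048,0.13,0,0,-13,1,-0.087,-0.048,0.26,0,0,-13,1,-0.087,-0.048,0.26,0,0,-13,1,-0.087,-0.048,0.28,0,0,-13,1,-0.087,-0.048,0.28,0,0,-13,1,-0.087,-0.048,0.3,0,0,-13,1,-0.087,-0.048,0.3,0,0,-13,1,-0.087,-0.048,0.3,0,0,-13,1]

```text
t: 3.4
eef_pos: [0.5955, -0.1354, 0.0771]
tool_rot: [-0.003, -0.112, 0.994, 0.001]
contact_force: [0.7, 0.3, -0.5]
gripper_width: 0.999
grasp_force: 0.0
```

Run:
```python
from h import *
c=save('wrist','w2.png'); o=get_obs(); print(o['eef_pos'],o['q'].round(2))
meas(c,(.597,-.136),.03,120,.06)
go((.597,-.136,.004),-167)
```

```text
[ 0.5967259  -0.13598646  0.07952483] [-0.22  0.6   0.47  1.85 -0.37  0.78  2.24]
at 598 -137 size 106 37 long axis 12.4 centroid [ 593. -138.]
shift [-0.0004 -0.0002  0.0755] turn [ 0.1 -0.1 -0.2]
```

>>> arm_command:
  commands: [0,0,0.03,0,0,0,1,0,0,0.06,0,0,0,1,0,0,0.075,0,0,0,1,0,0,0.075,0,0,0,1,0,0,0.075,0,0,0,0,0,0,0.075,0,0,0,0,0,0,0.075,0,0,0,0,0,0,0.075,0,0,0,0]
  force: 90

```text
t: 4.25
eef_pos: [0.5982, -0.138, 0.0072]
tool_rot: [0.001, -0.11, 0.994, -0.0]
contact_force: [-2.0, 0.3, 9.8]
gripper_width: 0.423
grasp_force: 91.3
```

>>> arm_command:
  commands: [0,0,0,0,0,0,0,0,0,0,0,0,0,0,0,0,-0.02,0,0,0,0,0,0,-0.05,0,0,0,0,0,0,-0.08,0,0,0,0,0,0,-0.12,0,0,0,0,0,0,-0.16,0,0,0,0,0,0,-0.2,0,0,0,0]

```text
t: 5.05
eef_pos: [0.5956, -0.1371, 0.206]
tool_rot: [-0.001, -0.111, 0.994, 0.0]
contact_force: [0.8, 0.4, -7.9]
gripper_width: 0.426
grasp_force: 93.0
```

```bash
cat >> h.py <<'E'
CC=np.array([.456,.205,0]); YW=22.4
def chest(x,y,z):
    a=np.radians(YW); return CC+[x*np.cos(a)-y*np.sin(a),x*np.sin(a)+y*np.cos(a),z]
E
python3 - <<'E'
from h import *
o=get_obs();print(o['eef_pos'],o['gripper_width'],o['grasp_force'],o['contact_force'].round(1))
go((.5,.02,.24),YW+180); go(chest(-.02,.122,.24),YW+180); go(chest(-.02,.122,.013),YW+180)
E
```

```text
[ 0.59556355 -0.13714068  0.20595917] 0.42585771364423053 93.00464987754822 [ 0.8  0.4 -7.9]
shift [ 0.0588  0.1743 -0.0337] turn [ 0.1 -0.2 -9.7]
shift [ 0.1014  0.4814 -0.0332] turn [ 0.1 -0.2 -9.7]
shift [0.1007 0.4811 0.1938] turn [ 0.1 -0.2 -9.7]
```

>>> arm_command:
  commands: [0.059,0.174,-0.034,0,0,-9.7,0,0.059,0.174,-0.034,0,0,-9.7,0,0.059,0.174,-0.034,0,0,-9.7,0,0.059,0.174,-0.034,0,0,-9.7,0,0.101,0.481,-0.034,0,0,-9.7,0,0.101,0.481,-0.034,0,0,-9.7,0,0.101,0.481,-0.034,0,0,-9.7,0,0.101,0.481,-0.034,0,0,-9.7,0]

```text
t: 5.85
eef_pos: [0.4292, 0.2073, 0.2389]
tool_rot: [-0.001, -0.194, 0.981, -0.0]
contact_force: [1.8, 0.1, -8.3]
gripper_width: 0.425
grasp_force: 93.3
```

Run:
```python
from h import *
o=get_obs();print(o['eef_pos'],o['gripper_width'],o['grasp_force'],o['contact_force'].round(1),o['q'].round(2))
go(chest(-.02,.122,.24),YW+180); go(chest(-.02,.122,.017),YW+180)
```

```text
[0.42915084 0.20734641 0.23891225] 0.4254663357670357 93.27077407389879 [ 1.8  0.1 -8.3] [-0.91  0.14  0.36  2.02 -0.06  0.99  1.44]
shift [-0.0039  0.1096 -0.0011] turn [-0.  -0.1 -0. ]
shift [-0.0042  0.1096  0.2219] turn [-0.  -0.1 -0. ]
```

>>> arm_command:
  commands: [-0.004,0.11,0,0,0,0,0,-0.004,0.11,0,0,0,0,0,-0.004,0.11,0,0,0,0,0,-0.004,0.11,0,0,0,0,0,-0.004,0.11,0.05,0,0,0,0,-0.004,0.11,0.1,0,0,0,0,-0.004,0.11,0.1,0,0,0,0,-0.004,0.11,0.1,0,0,0,0]

```text
t: 6.65
eef_pos: [0.3929, 0.3077, 0.1387]
tool_rot: [-0.001, -0.193, 0.981, -0.001]
contact_force: [0.9, 0.3, -7.0]
gripper_width: 0.421
grasp_force: 95.4
```

Run:
```python
from h import *
o=get_obs();print(o['eef_pos'],o['gripper_width'],o['grasp_force'],o['contact_force'].round(1))
c=save('wrist','w3.png');go(chest(-.02,.122,.017),YW+180)
```

```text
[0.39294821 0.30767561 0.13865892] 0.42130109901482576 95.38555070757866 [ 0.9  0.3 -7. ]
shift [0.0026 0.0022 0.1233] turn [-0.   0.1 -0.1]
```

View pics/w3.png

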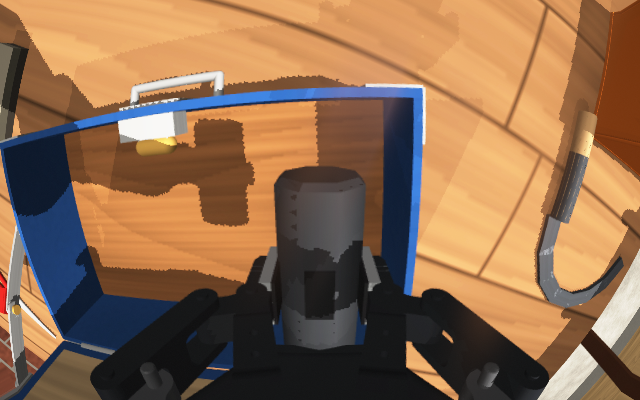

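The sledge is held square to the chest at (318,260), clear of the left wall (415) and front wall. Lowering and releasing it.

>>> arm_command:
  commands: [0.003,0.002,0.04,0,0,0,0,0.003,0.002,0.08,0,0,0,0,0.003,0.002,0.1,0,0,0,0,0.003,0.002,0.11,0,0,0,0,0.003,0.002,0.118,0,0,0,0,0.003,0.002,0.122,0,0,0,0,0.003,0.002,0.122,0,0,0,0,0.003,0.002,0.122,0,0,0,0.6]

```text
t: 7.5
eef_pos: [0.3952, 0.3041, 0.0199]
tool_rot: [0.002, -0.19, 0.982, -0.003]
contact_force: [13.6, -29.8, 7.0]
gripper_width: 0.576
grasp_force: 0.0
```

>>> arm_command:
  commands: [0,0,0,0,0,0,0.62,0,0,0,0,0,0,0.62,0,0,-0.02,0,0,0,0.62,0,0,-0.05,0,0,0,0.62,0,0,-0.1,0,0,0,0.62,0,0,-0.15,0,0,0,0.62,0,0,-0.2,0,0,0,0.62,0,0,-0.25,0,0,0,1]

```text
t: 8.3
eef_pos: [0.3914, 0.311, 0.274]
tool_rot: [0.003, -0.194, 0.981, 0.003]
contact_force: [0.7, 1.1, -0.2]
gripper_width: 0.77
grasp_force: 0.0
```

Run:
```python
from h import *
o=get_obs();print(o['eef_pos'],o['gripper_width'])
c=save('top','t2.png')
for n,e in dict(we=(.582,-.250),ha=(.596,-.372),pe=(.442,-.374)).items():
    meas(c,e,.03,105,.06,False)
go((.5,-.1,.28),180);go((.54,-.17,.35),180)
```

```text
[0.39143574 0.31102415 0.27396848] 0.7699736730474019
at 585 -254 size 124 34 long axis 0.9 centroid [ 585. -254.]
at 599 -381 size 137 65 long axis 170.1 centroid [ 604. -377.]
at 443 -379 size 110 34 long axis 179.7 centroid [ 442. -378.]
shift [ 0.0594 -0.4227 -0.0031] turn [ 0.8  0.9 22.3]
shift [ 0.0476 -0.5019 -0.0736] turn [ 0.8  0.9 22.3]
```

>>> arm_command:
  commands: [0.059,-0.423,-0.01,0,0,22,1,0.059,-0.423,-0.01,0,0,22,1,0.059,-0.423,-0.01,0,0,22,1,0.059,-0.423,-0.01,0,0,22,1,0.059,-0.423,-0.01,0,0,22,1,0.059,-0.423,-0.01,0,0,22,1,0.059,-0.423,-0.01,0,0,22,1,0.059,-0.423,-0.01,0,0,22,1]

```text
t: 9.15
eef_pos: [0.4915, -0.0795, 0.2808]
tool_rot: [0.004, -0.003, 1.0, 0.001]
contact_force: [0.8, 0.6, -0.0]
gripper_width: 1.0
grasp_force: 0.0
```

Run:
```python
from h import *
o=get_obs();print(o['eef_pos'],o['q'].round(2))
go((.5,-.1,.28),180);go((.56,-.252,.2),181)
```

```text
[ 0.49149026 -0.07951678  0.28081945] [-0.59  0.14  0.7   1.95 -0.1   1.08  1.73]
shift [-0.0084 -0.0205  0.0008] turn [0.1 0.5 0.4]
shift [-0.0667 -0.1731  0.081 ] turn [ 0.1  0.5 -0.6]
```

>>> arm_command:
  commands: [-0.067,-0.173,0.08,0,0.5,-0.6,1,-0.067,-0.173,0.08,0,0.5,-0.6,1,-0.067,-0.173,0.08,0,0.5,-0.6,1,-0.067,-0.173,0.08,0,0.5,-0.6,1,-0.067,-0.173,0.08,0,0.5,-0.6,1,-0.067,-0.173,0.08,0,0.5,-0.6,1]

```text
t: 9.75
eef_pos: [0.5587, -0.2517, 0.1992]
tool_rot: [-0.002, -0.007, 1.0, -0.001]
contact_force: [-0.3, 0.1, 0.3]
gripper_width: 0.996
grasp_force: 0.0
```

Run:
```python
from h import *
c=save('wrist','w4.png')
o=get_obs();print(o['eef_pos'],o['q'].round(2))
for n,e in dict(we=(.582,-.250),ha=(.596,-.372),pe=(.442,-.374)).items(): meas(c,e,.03,130,.06)
go((.56,-.252,.008),181)
```

```text
[ 0.55891093 -0.25000484  0.19936336] [-0.19  0.48  0.69  1.78 -0.35  1.02  2.23]
at 584 -254 size 122 37 long axis 1.7 centroid [ 582. -254.]
at 443 -374 size 109 39 long axis 178.9 centroid [ 443. -374.]
shift [-0.0019 -0.0019  0.1914] turn [-0.  -0.3 -0. ]
```

View pics/w4.png

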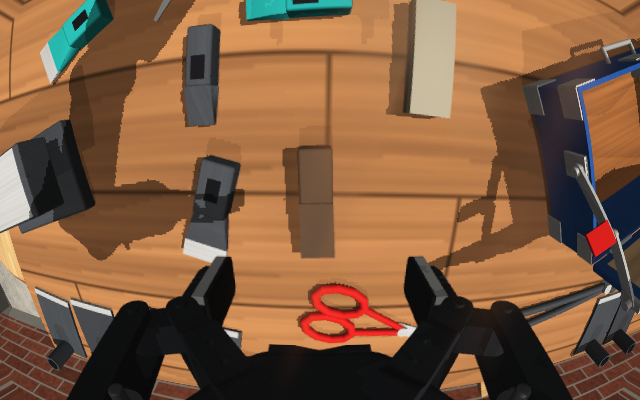

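The wedge is at (316,203), with its head toward the robot and its thin end at the far side (row 257). Hatchet and peen are unmoved. Gripping the wedge near its head.

>>> arm_command:
  commands: [-0.002,-0.003,0.05,0,0,0,1,-0.002,-0.003,0.1,0,0,0,1,-0.002,-0.003,0.15,0,0,0,1,-0.002,-0.003,0.18,0,0,0,1,-0.002,-0.003,0.191,0,0,0,1,-0.002,-0.003,0.191,0,0,0,1,-0.002,-0.003,0.191,0,0,0,0,-0.002,-0.003,0.191,0,0,0,0]

```text
t: 10.6
eef_pos: [0.5599, -0.2526, 0.0084]
tool_rot: [-0.002, -0.009, 1.0, -0.001]
contact_force: [-0.5, 0.3, 0.0]
gripper_width: 0.69
grasp_force: 0.0
```

>>> arm_command:
  commands: [0,0,0,0,0,0,0,0,0,0,0,0,0,0,0,0,0,0,0,0,0,0,0,-0.02,0,0,0,0,0,0,-0.06,0,0,0,0,0,0,-0.11,0,0,0,0,0,0,-0.16,0,0,0,0,0,0,-0.22,0,0,0,0]

```text
t: 11.4
eef_pos: [0.5587, -0.2517, 0.2173]
tool_rot: [-0.005, -0.009, 1.0, 0.0]
contact_force: [1.1, -0.2, -4.8]
gripper_width: 0.403
grasp_force: 90.3
```

Run:
```python
from h import *
o=get_obs();print(o['eef_pos'],o['gripper_width'],o['grasp_force'],o['contact_force'].round(1))
go((.5,.02,.24),YW+180); go(chest(-.02,.04,.24),YW+180)
```

```text
[ 0.55873195 -0.25171084  0.21725522] 0.4030357025325009 90.34982800483704 [ 1.1 -0.2 -4.8]
shift [ 0.0543  0.2727 -0.0219] turn [  0.2  -0.6 -21.4]
shift [ 0.1283  0.4884 -0.021 ] turn [  0.2  -0.6 -21.4]
```

>>> arm_command:
  commands: [0.054,0.273,-0.022,0,0,-21,0,0.054,0.273,-0.022,0,0,-21,0,0.054,0.273,-0.022,0,0,-21,0,0.054,0.273,-0.022,0,0,-21,0,0.054,0.273,-0.022,0,0,-21,0,0.054,0.273,-0.022,0,0,-21,0,0.128,0.488,-0.022,0,0,-21.4,0,0.128,0.488,-0.022,0,0,-21.4,0]

```text
t: 12.2
eef_pos: [0.4656, 0.1146, 0.2385]
tool_rot: [-0.005, -0.194, 0.981, 0.001]
contact_force: [1.3, 1.4, -5.7]
gripper_width: 0.4
grasp_force: 90.9
```

>>> arm_command:
  commands: [0,0,0,0,0,0,0]

```text
t: 12.3
eef_pos: [0.4637, 0.121, 0.238]
tool_rot: [-0.006, -0.2, 0.98, 0.002]
contact_force: [0.7, 0.3, -5.0]
gripper_width: 0.403
grasp_force: 91.0
```

Run:
```python
from h import *
o=get_obs();print(o['eef_pos'],o['gripper_width'],o['grasp_force'],o['contact_force'].round(1))
go(chest(-.02,.04,.12),YW+180)
```

```text
[0.46366683 0.12096417 0.23800053] 0.40285197373314563 91.04190945625305 [ 0.7  0.3 -5. ]
shift [-0.0074  0.1197  0.1188] turn [ 0.4 -0.6  0.6]
```

>>> arm_command:
  commands: [-0.007,0.12,0,0.4,-0.6,0.6,0,-0.007,0.12,0,0.4,-0.6,0.6,0,-0.007,0.12,0,0.4,-0.6,0.6,0,-0.007,0.12,0,0.4,-0.6,0.6,0,-0.007,0.12,0.05,0.4,-0.6,0.6,0,-0.007,0.12,0.1,0.4,-0.6,0.6,0,-0.007,0.12,0.1,0.4,-0.6,0.6,0,-0.007,0.12,0.1,0.4,-0.6,0.6,0]

```text
t: 13.1
eef_pos: [0.4268, 0.2258, 0.1387]
tool_rot: [0.0, -0.188, 0.982, -0.003]
contact_force: [0.1, 0.2, -4.0]
gripper_width: 0.402
grasp_force: 92.2
```

Run:
```python
from h import *
o=get_obs();print(o['eef_pos'],o['gripper_width'],o['grasp_force'],o['contact_force'].round(1))
c=save('wrist','w5.png');go(chest(-.02,.04,.019),YW+180)
```

```text
[0.42683396 0.22581764 0.13873443] 0.40169938475013534 92.2148859500885 [ 0.1  0.2 -4. ]
shift [0.0031 0.0096 0.1211] turn [-0.2  0.2 -0.7]
```

View pics/w5.png

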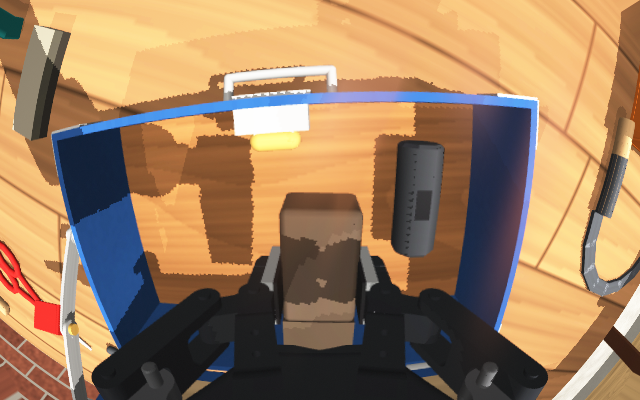

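The sledge lies in the chest at (418,198) and the wedge is held at (320,260) with room on both sides. Lowering it.

>>> arm_command:
  commands: [0.003,0.004,0.04,0,0,-0.7,0,0.003,0.004,0.08,0,0,-0.7,0,0.003,0.004,0.1,0,0,-0.7,0,0.003,0.004,0.11,0,0,-0.7,0,0.003,0.004,0.118,0,0,-0.7,0,0.003,0.004,0.121,0,0,-0.7,0,0.003,0.004,0.121,0,0,-0.7,0,0.003,0.004,0.121,0,0,-0.7,0.6]

```text
t: 13.95
eef_pos: [0.4242, 0.2304, 0.0191]
tool_rot: [0.003, -0.195, 0.981, -0.001]
contact_force: [-0.3, -0.1, 0.0]
gripper_width: 0.558
grasp_force: 0.0
```

>>> arm_command:
  commands: [0,0,0,0,0,0,0.6,0,0,0,0,0,0,0.6,0,0,-0.02,0,0,0,0.6,0,0,-0.05,0,0,0,0.6,0,0,-0.1,0,0,0,0.6,0,0,-0.15,0,0,0,0.6,0,0,-0.2,0,0,0,0.6,0,0,-0.25,0,0,0,1]

```text
t: 14.75
eef_pos: [0.422, 0.2299, 0.2705]
tool_rot: [0.002, -0.195, 0.981, -0.001]
contact_force: [0.8, 1.4, -1.2]
gripper_width: 0.752
grasp_force: 0.0
```

Run:
```python
from h import *
o=get_obs();print(o['eef_pos'],o['gripper_width'])
go((.48,-.1,.28),180)
```

```text
[0.42198643 0.22987778 0.27045064] 0.7522642967282013
shift [ 0.0725 -0.327  -0.0087] turn [-0.2  0.2 22.5]
```

>>> arm_command:
  commands: [0.073,-0.327,-0.01,0,0,22.5,1,0.073,-0.327,-0.01,0,0,22.5,1,0.073,-0.327,-0.01,0,0,22.5,1,0.073,-0.327,-0.01,0,0,22.5,1,0.073,-0.327,-0.01,0,0,22.5,1,0.073,-0.327,-0.01,0,0,22.5,1,0.073,-0.327,-0.01,0,0,22.5,1,0.073,-0.327,-0.01,0,0,22.5,1]

```text
t: 15.55
eef_pos: [0.4798, -0.1053, 0.2799]
tool_rot: [0.003, 0.004, 1.0, -0.002]
contact_force: [0.1, -0.2, 0.4]
gripper_width: 0.998
grasp_force: 0.0
```

Run:
```python
from h import *
o=get_obs();print(o['eef_pos'],o['q'].round(2))
go((.43,-.37,.2),179)
```

```text
[ 0.47982956 -0.10533054  0.27988677] [-0.65  0.13  0.83  1.97 -0.11  1.08  1.78]
shift [ 0.048  -0.2648  0.0808] turn [-0.2  0.3  0.5]
```

>>> arm_command:
  commands: [0.048,-0.265,0.08,0,0,0.5,1,0.048,-0.265,0.08,0,0,0.5,1,0.048,-0.265,0.08,0,0,0.5,1,0.048,-0.265,0.08,0,0,0.5,1,0.048,-0.265,0.08,0,0,0.5,1,0.048,-0.265,0.08,0,0,0.5,1,0.048,-0.265,0.08,0,0,0.5,1,0.048,-0.265,0.08,0,0,0.5,1]

```text
t: 16.35
eef_pos: [0.4321, -0.3645, 0.1993]
tool_rot: [0.002, 0.005, 1.0, -0.001]
contact_force: [0.5, 0.2, 0.4]
gripper_width: 0.996
grasp_force: 0.0
```

Run:
```python
from h import *
c=save('wrist','w6.png')
o=get_obs();print(o['eef_pos'],o['q'].round(2))
for e in [(.596,-.372),(.442,-.374)]: meas(c,e,.03,130,.07)
go((.443,-.376,.008),179)
```

```text
[ 0.43282604 -0.36363235  0.19949335] [-0.04  0.43  0.83  1.9  -0.38  0.98  2.52]
at 587 -376 size 132 57 long axis 164.0 centroid [ 587. -376.]
at 439 -380 size 108 30 long axis 179.3 centroid [ 438. -379.]
shift [-0.0095 -0.012   0.1915] turn [-0.1  0.2  0.6]
```

>>> arm_command:
  commands: [-0.008,-0.015,0.05,0,0,0.5,1,-0.008,-0.015,0.1,0,0,0.5,1,-0.008,-0.015,0.15,0,0,0.5,1,-0.008,-0.015,0.18,0,0,0.5,1,-0.008,-0.015,0.191,0,0,0.5,1,-0.008,-0.015,0.191,0,0,0.5,1,-0.008,-0.015,0.191,0,0,0.5,0,-0.008,-0.015,0.191,0,0,0.5,0]

```text
t: 17.2
eef_pos: [0.4423, -0.3812, 0.0107]
tool_rot: [0.003, 0.008, 1.0, -0.002]
contact_force: [0.6, -0.5, 0.1]
gripper_width: 0.692
grasp_force: 0.0
```

>>> arm_command:
  commands: [0,0,0,0,0,0,0,0,0,0,0,0,0,0,0,0,0,0,0,0,0,0,0,-0.02,0,0,0,0,0,0,-0.06,0,0,0,0,0,0,-0.11,0,0,0,0,0,0,-0.16,0,0,0,0,0,0,-0.22,0,0,0,0]

```text
t: 18.0
eef_pos: [0.439, -0.3792, 0.2199]
tool_rot: [0.001, 0.009, 1.0, -0.001]
contact_force: [1.4, -0.3, -3.7]
gripper_width: 0.331
grasp_force: 90.4
```

Run:
```python
from h import *
o=get_obs();print(o['eef_pos'],o['gripper_width'],o['grasp_force'],o['contact_force'].round(1))
go((.5,-.1,.24),YW+180); go((.49,.05,.24),YW+180)
```

```text
[ 0.43898865 -0.3791813   0.21990571] 0.33122896553419523 90.43621301651001 [ 1.4 -0.3 -3.7]
shift [-0.056   0.2802 -0.0204] turn [ -0.1   0.1 -23.4]
shift [-0.0433  0.43   -0.0206] turn [ -0.1   0.1 -23.4]
```

>>> arm_command:
  commands: [-0.056,0.28,-0.02,0,0,-23.4,0,-0.056,0.28,-0.02,0,0,-23.4,0,-0.056,0.28,-0.02,0,0,-23.4,0,-0.056,0.28,-0.02,0,0,-23.4,0,-0.056,0.28,-0.02,0,0,-23.4,0,-0.056,0.28,-0.02,0,0,-23.4,0,-0.043,0.43,-0.02,0,0,-23.4,0,-0.043,0.43,-0.02,0,0,-23.4,0]

```text
t: 18.8
eef_pos: [0.4928, 0.0002, 0.2375]
tool_rot: [0.001, -0.194, 0.981, -0.002]
contact_force: [1.6, -0.1, -5.0]
gripper_width: 0.333
grasp_force: 90.6
```

>>> arm_command:
  commands: [0,0,0,0,0,0,0]

```text
t: 18.9
eef_pos: [0.4925, 0.0071, 0.2369]
tool_rot: [0.001, -0.2, 0.98, 0.0]
contact_force: [-0.5, -0.4, -5.3]
gripper_width: 0.327
grasp_force: 90.8
```

Run:
```python
from h import *
o=get_obs();print(o['eef_pos'],o['gripper_width'],o['grasp_force'],o['contact_force'].round(1))
go(chest(-.02,-.04,.24),YW+180);go(chest(-.02,-.04,.14),YW+180)
```

```text
[0.49253203 0.00714362 0.23686945] 0.3270956394626142 90.78245401382446 [-0.5 -0.4 -5.3]
shift [-0.0234  0.1566 -0.0031] turn [0.  0.1 0.7]
shift [-0.0233  0.1566  0.0969] turn [0.  0.1 0.7]
```

>>> arm_command:
  commands: [-0.023,0.157,0,0,0,0.7,0,-0.023,0.157,0,0,0,0.7,0,-0.023,0.157,0,0,0,0.7,0,-0.023,0.157,0,0,0,0.7,0,-0.023,0.157,0,0,0,0.7,0,-0.023,0.157,0.05,0,0,0.7,0,-0.023,0.157,0.1,0,0,0.7,0,-0.023,0.157,0.1,0,0,0.7,0]

```text
t: 19.7
eef_pos: [0.4512, 0.1484, 0.1317]
tool_rot: [-0.004, -0.187, 0.982, -0.004]
contact_force: [-1.4, -0.5, -5.2]
gripper_width: 0.329
grasp_force: 91.5
```

Run:
```python
from h import *
o=get_obs();print(o['eef_pos'],o['gripper_width'],o['grasp_force'],o['contact_force'].round(1))
c=save('wrist','w7.png');go(chest(-.02,-.04,.021),YW+180)
```

```text
[0.45120236 0.14843004 0.13172729] 0.3293458512705857 91.52339458465576 [-1.4 -0.5 -5.2]
shift [-0.004   0.0114  0.1136] turn [-0.4 -0.3 -0.9]
```

View pics/w7.png

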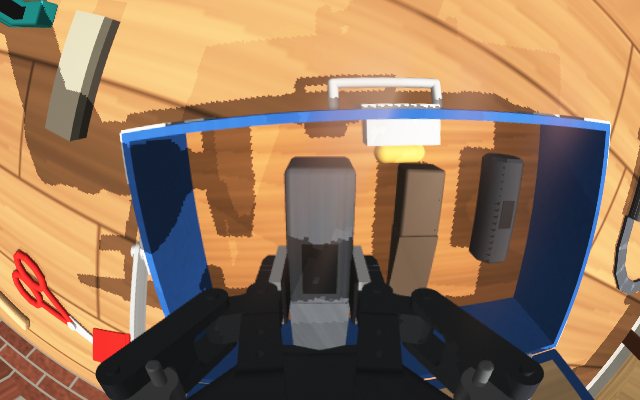

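The peen is held at (320,230), with the wedge (415,220) and sledge (498,205) lying in the chest. Lowering it.

>>> arm_command:
  commands: [-0.003,0.006,0.04,0,0,-0.9,0,-0.003,0.006,0.07,0,0,-0.9,0,-0.003,0.006,0.09,0,0,-0.9,0,-0.003,0.006,0.102,0,0,-0.9,0,-0.003,0.006,0.11,0,0,-0.9,0,-0.003,0.006,0.114,0,0,-0.9,0,-0.003,0.006,0.114,0,0,-0.9,0,-0.003,0.006,0.114,0,0,-0.9,0.5]

```text
t: 20.55
eef_pos: [0.4577, 0.1593, 0.0243]
tool_rot: [0.003, -0.196, 0.981, -0.001]
contact_force: [0.5, -0.1, -0.1]
gripper_width: 0.481
grasp_force: 0.0
```

>>> arm_command:
  commands: [0,0,0,0,0,0,0.52,0,0,0,0,0,0,0.52,0,0,-0.02,0,0,0,0.52,0,0,-0.05,0,0,0,0.52,0,0,-0.1,0,0,0,0.52,0,0,-0.15,0,0,0,0.52,0,0,-0.2,0,0,0,0.52,0,0,-0.25,0,0,0,1]

```text
t: 21.35
eef_pos: [0.4555, 0.1591, 0.2756]
tool_rot: [0.002, -0.196, 0.981, -0.001]
contact_force: [0.8, 1.2, -0.1]
gripper_width: 0.674
grasp_force: 0.0
```

Run:
```python
from h import *
o=get_obs();print(o['eef_pos'],o['gripper_width'])
go((.5,-.13,.28),165)
```

```text
[0.45549443 0.15910915 0.27563374] 0.6743205687189633
shift [ 0.0699 -0.2841 -0.0036] turn [-0.1  0.2 37.6]
```

Now the hatchet.

>>> arm_command:
  commands: [0.07,-0.284,-0.01,0,0,37,1,0.07,-0.284,-0.01,0,0,37,1,0.07,-0.284,-0.01,0,0,37,1,0.07,-0.284,-0.01,0,0,37,1,0.07,-0.284,-0.01,0,0,37,1,0.07,-0.284,-0.01,0,0,37,1,0.07,-0.284,-0.01,0,0,37,1,0.07,-0.284,-0.01,0,0,37,1]

```text
t: 22.15
eef_pos: [0.4999, -0.1305, 0.2843]
tool_rot: [0.002, 0.127, 0.992, -0.001]
contact_force: [0.8, 0.2, -0.2]
gripper_width: 0.998
grasp_force: 0.0
```

Run:
```python
from h import *
o=get_obs();print(o['eef_pos'],o['q'].round(2))
go((.54,-.36,.2),165)
```

```text
[ 0.49993663 -0.13054937  0.28429632] [-0.65  0.21  0.92  1.91 -0.19  1.1   1.66]
shift [-0.0961 -0.2119  0.085 ] turn [-0.1  0.2  0.4]
```

>>> arm_command:
  commands: [-0.096,-0.212,0.085,0,0,0.4,1,-0.096,-0.212,0.085,0,0,0.4,1,-0.096,-0.212,0.085,0,0,0.4,1,-0.096,-0.212,0.085,0,0,0.4,1,-0.096,-0.212,0.085,0,0,0.4,1,-0.096,-0.212,0.085,0,0,0.4,1,-0.096,-0.212,0.085,0,0,0.4,1,-0.096,-0.212,0.085,0,0,0.4,1]

```text
t: 22.95
eef_pos: [0.542, -0.3563, 0.1999]
tool_rot: [0.002, 0.127, 0.992, -0.0]
contact_force: [0.2, 0.1, 0.7]
gripper_width: 1.004
grasp_force: 0.0
```

Run:
```python
from h import *
c=save('wrist','w8.png')
o=get_obs();print(o['eef_pos'],o['q'].round(2))
meas(c,(.59,-.374),.03,130,.07)
a=np.radians(165)
go(np.array([.593,-.376,.008])+.033*np.array([np.cos(a),np.sin(a),0]),165)
```

```text
[ 0.54213126 -0.35625711  0.20023178] [-0.07  0.58  0.81  1.7  -0.47  1.07  2.21]
at 593 -377 size 127 56 long axis 165.3 centroid [ 594. -375.]
shift [-0.0203 -0.0061  0.1923] turn [0.  0.3 0.4]
```

View pics/w8.png

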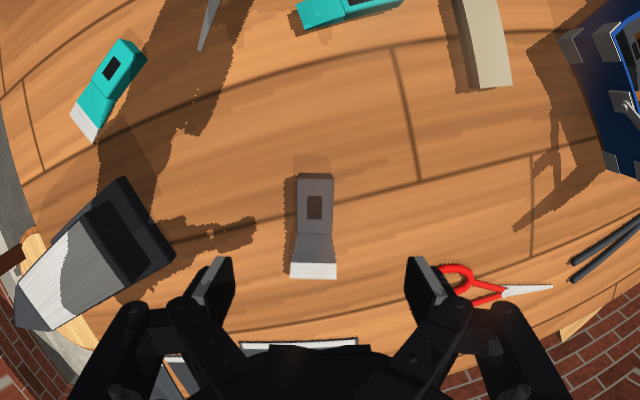

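The hatchet is alone at (315,225), with its eye block at (315,205). Gripping it there.

>>> arm_command:
  commands: [-0.02,-0.006,0.05,0,0,0.4,1,-0.02,-0.006,0.1,0,0,0.4,1,-0.02,-0.006,0.15,0,0,0.4,1,-0.02,-0.006,0.18,0,0,0.4,1,-0.02,-0.006,0.192,0,0,0.4,1,-0.02,-0.006,0.192,0,0,0.4,1,-0.02,-0.006,0.192,0,0,0.4,0,-0.02,-0.006,0.192,0,0,0.4,0]

```text
t: 23.8
eef_pos: [0.5609, -0.3711, 0.0107]
tool_rot: [0.004, 0.132, 0.991, -0.002]
contact_force: [0.2, -0.8, -0.5]
gripper_width: 0.692
grasp_force: 0.0
```

>>> arm_command:
  commands: [0,0,0,0,0,0,0,0,0,0,0,0,0,0,0,0,0,0,0,0,0,0,0,-0.02,0,0,0,0,0,0,-0.06,0,0,0,0,0,0,-0.11,0,0,0,0,0,0,-0.16,0,0,0,0,0,0,-0.22,0,0,0,0]

```text
t: 24.6
eef_pos: [0.5572, -0.3696, 0.2205]
tool_rot: [0.001, 0.133, 0.991, -0.001]
contact_force: [1.0, -0.1, -5.5]
gripper_width: 0.443
grasp_force: 91.9
```

Run:
```python
from h import *
o=get_obs();print(o['eef_pos'],o['gripper_width'],o['grasp_force'],o['contact_force'].round(1))
go((.47,-.08,.24),YW+180); go(chest(-.035,-.11,.24),YW+180)
```

```text
[ 0.55724396 -0.36960845  0.22045038] 0.44304092457607147 91.8806540966034 [ 1.  -0.1 -5.5]
shift [ 0.1603  0.2564 -0.0204] turn [ -0.1   0.1 -37.7]
shift [ 0.2094  0.4192 -0.0208] turn [ -0.1   0.1 -37.7]
```

>>> arm_command:
  commands: [0.16,0.256,-0.02,0,0,-37.7,0,0.16,0.256,-0.02,0,0,-37.7,0,0.16,0.256,-0.02,0,0,-37.7,0,0.16,0.256,-0.02,0,0,-37.7,0,0.16,0.256,-0.02,0,0,-37.7,0,0.16,0.256,-0.02,0,0,-37.7,0,0.16,0.256,-0.02,0,0,-37.7,0,0.16,0.256,-0.02,0,0,-37.7,0]

```text
t: 25.4
eef_pos: [0.4703, -0.0796, 0.2373]
tool_rot: [0.002, -0.197, 0.98, -0.001]
contact_force: [-0.0, -0.9, -5.9]
gripper_width: 0.443
grasp_force: 92.6
```

Run:
```python
from h import *
o=get_obs();print(o['eef_pos'],o['gripper_width'],o['grasp_force'],o['contact_force'].round(1))
go(chest(-.035,-.11,.24),YW+180)
```

```text
[ 0.47025514 -0.07957329  0.23733214] 0.4431990525499119 92.56280422210693 [-0.  -0.9 -5.9]
shift [-0.061   0.1582 -0.0029] turn [-0.1  0.2  0.3]
```

>>> arm_command:
  commands: [-0.061,0.158,0,0,0,0.3,0,-0.061,0.158,0,0,0,0.3,0,-0.061,0.158,0,0,0,0.3,0,-0.061,0.158,0,0,0,0.3,0,-0.061,0.158,0,0,0,0.3,0,-0.061,0.158,0.05,0,0,0.3,0,-0.061,0.158,0.1,0,0,0.3,0,-0.061,0.158,0.1,0,0,0.3,0]

```text
t: 26.2
eef_pos: [0.4632, 0.0842, 0.1312]
tool_rot: [-0.005, -0.191, 0.982, -0.004]
contact_force: [-1.4, -1.8, -6.0]
gripper_width: 0.445
grasp_force: 94.3
```

Run:
```python
from h import *
o=get_obs();print(o['eef_pos'],o['gripper_width'],o['grasp_force'],o['contact_force'].round(1))
c=save('wrist','w9.png');go(chest(-.035,-.11,.021),YW+180)
```

```text
[0.46315186 0.08415573 0.13115461] 0.4454828822576078 94.25308585166931 [-1.4 -1.8 -6. ]
shift [-0.0027  0.0056  0.1131] turn [-0.3 -0.3 -0.5]
```

View pics/w9.png

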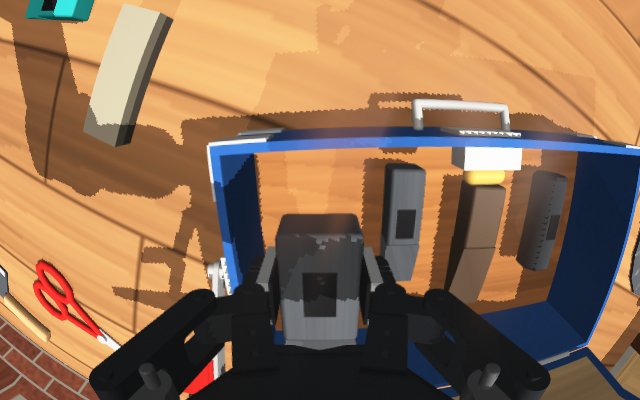

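The hatchet is held at (320,280), with the right wall at (235,220) and the peen at (403,220); there is clearance on both sides.

>>> arm_command:
  commands: [-0.003,0.003,0.04,0,0,-0.5,0,-0.003,0.003,0.06,0,0,-0.5,0,-0.003,0.003,0.08,0,0,-0.5,0,-0.003,0.003,0.09,0,0,-0.5,0,-0.003,0.003,0.1,0,0,-0.5,0,-0.003,0.003,0.108,0,0,-0.5,0,-0.003,0.003,0.112,0,0,-0.5,0,-0.003,0.003,0.112,0,0,-0.5,0]

```text
t: 27.05
eef_pos: [0.4697, 0.0919, 0.0245]
tool_rot: [0.002, -0.197, 0.98, -0.002]
contact_force: [-0.4, 0.1, -5.9]
gripper_width: 0.449
grasp_force: 94.3
```

>>> arm_command:
  commands: [0,0,0,0,0,0,0.53,0,0,0,0,0,0,0.53,0,0,0,0,0,0,0.53,0,0,-0.02,0,0,0,0.53,0,0,-0.06,0,0,0,0.53,0,0,-0.11,0,0,0,0.53,0,0,-0.16,0,0,0,0.53,0,0,-0.21,0,0,0,0.53]

```text
t: 27.85
eef_pos: [0.4685, 0.0921, 0.2367]
tool_rot: [0.002, -0.197, 0.98, -0.002]
contact_force: [1.2, 1.0, 0.4]
gripper_width: 0.527
grasp_force: 0.0
```

Run:
```python
from h import *
o=get_obs();print(o['eef_pos'],o['gripper_width'],o['q'].round(2))
c=save('wrist','w10.png')
t=save('top','t3.png')
a=t['img'][150:300,130:450,::-1]; a=cv2.resize(a,None,fx=2,fy=2,interpolation=cv2.INTER_CUBIC)
cv2.imwrite('pics/c1.png',np.vstack([cv2.resize(c['img'][60:400,:,::-1],(512,272)),cv2.resize(a,(512,240))]))
```

```text
[0.46851309 0.09207697 0.23670915] 0.52714736619987 [-0.91  0.15  0.65  2.04 -0.11  0.98  1.76]
```

View pics/c1.png

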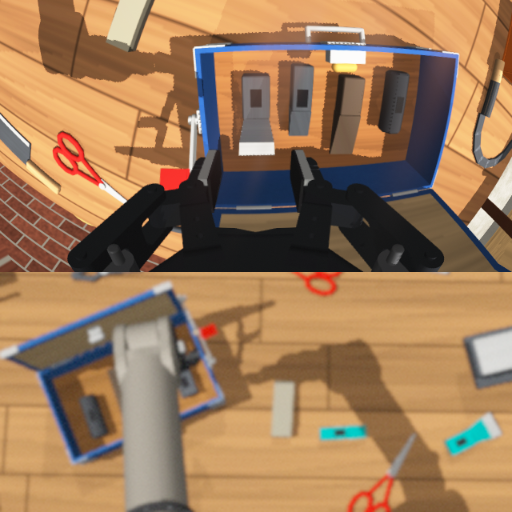

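All four pieces lie flat inside the chest, at (255,110), (301,100), (347,110) and (395,100) in the crop. The red tab is at (175,180). Next I locate the tab and refine the chest frame.

Run:
```python
from h import *
w=load('w10');t=load('t3')
p=[onz(w,u,v,.1,True) for u,v in [(245,118),(572,127)]]
print(np.round(p,3),np.linalg.norm(p[0]-p[1]))
d=p[1]-p[0]; yaw=np.degrees(np.arctan2(d[1],d[0]))-90; a=np.radians(yaw)
print('yaw',yaw,'centre',(p[0]+p[1])/2+.11*np.array([np.cos(a),np.sin(a),0]))
rays=[]
for c,b,f in((w,(250,320,180,245),True),(t,(170,200,245,275),False),(load('scene0'),(175,200,335,390),False)):
    h=cv2.cvtColor(c['img'],cv2.COLOR_RGB2HSV)[b[0]:b[1],b[2]:b[3]]
    m=((h[:,:,0]<8)|(h[:,:,0]>172))&(h[:,:,1]>160); y,x=np.nonzero(m);u,v=x.mean()+b[2],y.mean()+b[0]
    print(u,v,len(x)); o,r=ray(c,u,v,f); rays.append((o,r/np.linalg.norm(r)))
A=sum(np.eye(3)-np.outer(r,r) for o,r in rays);B=sum((np.eye(3)-np.outer(r,r))@o for o,r in rays)
P=np.linalg.solve(A,B);print('tab',P.round(4),[np.linalg.norm(np.cross(P-o,r)).round(4) for o,r in rays])
a=np.radians(22.4);D=P-CC;print('chest coords',D[0]*np.cos(a)+D[1]*np.sin(a),-D[0]*np.sin(a)+D[1]*np.cos(a))
```

```text
[[0.431 0.005 0.1  ]
 [0.285 0.33  0.1  ]] 0.3568836600466419
yaw 24.25559381412596 centre [0.45827349 0.21257906 0.1       ]
216.3181818181818 282.12530712530713 814
260.2 186.5 70
353.8235294117647 187.27450980392157 51
tab [0.5782 0.0333 0.1419] [np.float64(0.0006), np.float64(0.0018), np.float64(0.0015)]
chest coords 0.04755626995943944 -0.20531099180645734
```

```bash
sed -i 's/^CC=.*/CC=np.array([.457,.207,0]); YW=23.0/' h.py
cat >> h.py <<'E'
def tilt(t):
    a=np.radians(YW);t=np.radians(t);ex=np.array([np.cos(a),np.sin(a),0]);ey=np.array([-np.sin(a),np.cos(a),0])
    z=np.sin(t)*ex-np.cos(t)*np.array([0,0,1.]); return np.c_[np.cross(ey,z),ey,z]
E
python3 - <<'E'
from h import *
T=tilt(25); ex=-tilt(0)[:,0];ey=T[:,1]
p=np.array([.578,.033,.144])-.004*ey-.003*ex
print(p); go(p-.06*T[:,2],Rt=T)
E
```

```text
[0.57680141 0.02814579 0.144     ]
shift [-0.0449 -0.1002  0.0435] turn [ -0.2 -24.1  -0.3]
```

>>> arm_command:
  commands: [-0.02,-0.05,0,0,-8,0,0,-0.045,-0.1,0,0,-16,0,0,-0.045,-0.1,0,0,-24,0,0,-0.045,-0.1,0,0,-24,0,0,-0.045,-0.1,0.02,0,-24,0,0,-0.045,-0.1,0.043,0,-24,0,0,-0.045,-0.1,0.043,0,-24,0,0,-0.045,-0.1,0.043,0,-24,0,0]

```text
t: 28.75
eef_pos: [0.5489, 0.0181, 0.1919]
tool_rot: [0.204, -0.193, 0.959, 0.039]
contact_force: [-0.3, -0.2, 0.4]
gripper_width: -0.0
grasp_force: 0.0
```

Run:
```python
from h import *
o=get_obs();print(o['eef_pos'],o['gripper_width'],o['q'].round(2),o['contact_force'].round(1))
T=tilt(25); ex=-tilt(0)[:,0];ey=T[:,1]
p=np.array([.578,.033,.144])-.004*ey-.003*ex
go(p,Rt=T); save('wrist','w11.png')
```

```text
[0.54894841 0.0180829  0.19193488] -0.0001421989393521847 [-0.62  0.17  0.61  2.22 -0.58  0.45  2.42] [-0.3 -0.2  0.4]
shift [-0.0075 -0.0013  0.0558] turn [-0.3 -1.  -0.1]
```

View pics/w11.png

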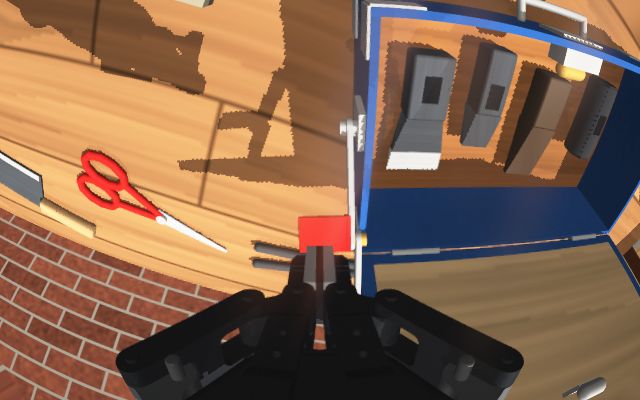

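The closed fingers (320) line up with the red tab (299–352, rows 216–252). Pressing.

>>> arm_command:
  commands: [-0.007,-0.001,0.03,0,0,0,0,-0.007,-0.001,0.05,0,0,0,0,-0.007,-0.001,0.056,0,0,0,0,-0.007,-0.001,0.062,0,0,0,0,-0.007,-0.001,0.068,0,0,0,0,-0.007,-0.001,0.074,0,0,0,0,-0.007,-0.001,0.08,0,0,0,0,-0.007,-0.001,0.086,0,0,0,0]

```text
t: 29.6
eef_pos: [0.5909, 0.0338, 0.1201]
tool_rot: [0.209, -0.193, 0.958, 0.04]
contact_force: [-4.4, 2.3, 17.4]
gripper_width: 0.0
grasp_force: 8.6
```

>>> arm_command:
  commands: [0,0,0.003,0,0,0,0,0,0,0.006,0,0,0,0]

```text
t: 29.8
eef_pos: [0.5931, 0.0348, 0.1149]
tool_rot: [0.209, -0.193, 0.958, 0.04]
contact_force: [-4.9, 2.6, 17.9]
gripper_width: 0.0
grasp_force: 9.0
```

Run:
```python
from h import *
o=get_obs();print(o['eef_pos'],o['contact_force'].round(1)); c=save('wrist','w12.png');d=save('scene','s12.png')
for c,b in((c,(150,330,180,400)),(d,(165,230,320,400))):
    h=cv2.cvtColor(c['img'],cv2.COLOR_RGB2HSV)[b[0]:b[1],b[2]:b[3]]
    m=((h[:,:,0]<8)|(h[:,:,0]>172))&(h[:,:,1]>160); y,x=np.nonzero(m);print(x.mean()+b[2],y.mean()+b[0],len(x)) if len(x) else print('none')
```

```text
[0.59309887 0.03476215 0.11486314] [-4.9  2.6 17.9]
345.2562620423892 254.878612716763 1038
359.16129032258067 194.58064516129033 31
```

>>> arm_command:
  commands: [0,0,-0.03,0,0,0,0,0,0,-0.08,0,0,0,0,-0.02,0,-0.13,0,8,0,0,-0.02,0,-0.18,0,16,0,0,-0.02,0,-0.23,0,25,0,0,-0.02,0,-0.25,0,25,0,0,-0.02,0,-0.25,0,25,0,0,-0.02,0,-0.25,0,25,0,0]

```text
t: 30.7
eef_pos: [0.5129, 0.0011, 0.3488]
tool_rot: [-0.005, -0.196, 0.981, -0.003]
contact_force: [-0.6, 0.0, -0.7]
gripper_width: -0.003
grasp_force: 0.0
```

Run:
```python
from h import *
o=get_obs();print(o['eef_pos'],o['contact_force'].round(1),o['q'].round(2)); c=save('wrist','w13.png');d=save('scene','s13.png');t=save('top','t13.png')
s=d['img'][60:230,290:460,::-1]; tt=t['img'][140:280,120:290,::-1]
cv2.imwrite('pics/c2.png',np.hstack([cv2.resize(s,(400,400),interpolation=3),cv2.resize(tt,(400,330),interpolation=3) if 0 else cv2.copyMakeBorder(cv2.resize(tt,(400,330),interpolation=3),0,70,0,0,cv2.BORDER_CONSTANT)]))
```

```text
[0.51294311 0.00112922 0.34875585] [-0.6  0.  -0.7] [-0.91  0.13  0.88  1.82 -0.1   1.25  1.97]
```

View pics/c2.png

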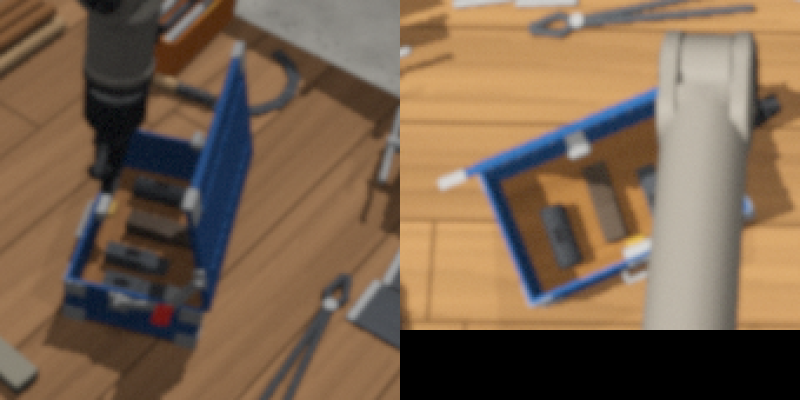

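The red tab has folded down to (162,315) and the lid already leans slightly forward. I'll measure its angle and plan the move behind it.

Run:
```python
from h import *
t=load('t13'); a=np.radians(YW); M=np.array([[np.cos(a),np.sin(a),0],[-np.sin(a),np.cos(a),0],[0,0,1]])
for u,v in [(138.5,218),(148,215.5)]:
    o,r=ray(t,u,v); o=M@(o-CC); r=M@r; s=(.18-o[1])/r[1]; print((o+s*r).round(3))
s=load('s13')
u,v=238/400*170+290,48/400*170+60
o,r=ray(s,u,v); o=M@(o-CC); r=M@r; k=(.18-o[1])/r[1]; print((o+k*r).round(3))
go(chest(-.0,0,.46),YW+180); go(chest(.19,0,.46),YW+180)
```

```text
[0.058 0.18  0.317]
[0.083 0.18  0.201]
[0.06  0.18  0.308]
shift [-0.0272  0.2103 -0.115 ] turn [-0.2 -0.9 -0.3]
shift [-0.2172  0.2114 -0.1181] turn [-0.2 -0.9 -0.3]
```

>>> arm_command:
  commands: [-0.027,0,-0.05,0,-0.9,0,0,-0.027,0,-0.1,0,-0.9,0,0,-0.027,0.05,-0.115,0,-0.9,0,0,-0.12,0.21,-0.117,0,-0.9,0,0,-0.217,0.211,-0.118,0,-0.9,0,0,-0.217,0.211,-0.118,0,-0.9,0,0,-0.217,0.211,-0.118,0,-0.9,0,0,-0.217,0.211,-0.118,0,-0.9,0,0]

```text
t: 31.65
eef_pos: [0.6304, 0.2783, 0.459]
tool_rot: [-0.001, -0.197, 0.98, -0.002]
contact_force: [1.0, -0.5, 1.0]
gripper_width: -0.003
grasp_force: 0.0
```

Run:
```python
from h import *
o=get_obs();print(o['eef_pos'],o['contact_force'].round(1),o['q'].round(2))
for p in [(.19,0,.46),(.19,0,.29),(.10,0,.29)]: go(chest(*p),Rt=tilt(0))
```

```text
[0.63040731 0.27833908 0.45896117] [ 1.  -0.5  1. ] [-0.97  0.48  0.77  1.2  -0.32  1.59  1.71]
shift [-0.0025  0.0021 -0.0011] turn [-0.2 -0.1 -0.3]
shift [-0.0028  0.0027  0.1689] turn [-0.2 -0.1 -0.3]
shift [0.0872 0.0022 0.1691] turn [-0.2 -0.1 -0.3]
```

>>> arm_command:
  commands: [-0.003,0.003,0.05,0,0,0,0,-0.003,0.003,0.1,0,0,0,0,-0.003,0.003,0.15,0,0,0,0,-0.003,0.003,0.169,0,0,0,0,-0.003,0.003,0.169,0,0,0,0,0.04,0.003,0.169,0,0,0,0,0.08,0.003,0.169,0,0,0,0,0.085,0.003,0.169,0,0,0,0]

```text
t: 32.45
eef_pos: [0.548, 0.2433, 0.2926]
tool_rot: [-0.0, -0.196, 0.981, -0.001]
contact_force: [0.1, -0.2, 0.3]
gripper_width: 0.002
grasp_force: 0.0
```

```bash
cat >> h.py <<'E'
def lid(ths,r=.198):
    o=get_obs();Rm=rot();print(o['eef_pos'].round(4),o['contact_force'].round(1))
    D=o['eef_pos']-CC;a=np.radians(YW);X=D[0]*np.cos(a)+D[1]*np.sin(a);print('chest x',X.round(4),'y',-D[0]*np.sin(a)+D[1]*np.cos(a))
    for t in ths:
        p=chest(.11-r*np.sin(t)+.012*np.cos(t)+.011,0,.1+r*np.cos(t)+.012*np.sin(t)); print(round(t,3),(Rm.T@(p-o['eef_pos'])).round(4))
E
python3 - <<'E'
from h import *
lid(np.arange(.2,.61,.05))
E
```

```text
[0.548  0.2433 0.2926] [ 0.1 -0.2  0.3]
chest x 0.0979 y -0.0021019731018790053
0.2 [ 0.0045  0.0021 -0.0038]
0.25 [ 0.0143  0.002  -0.0022]
0.3 [ 0.024   0.0019 -0.0001]
0.35 [0.0335 0.0018 0.0025]
0.4 [0.043  0.0018 0.0056]
0.45 [0.0522 0.0017 0.0092]
0.5 [0.0613 0.0017 0.0132]
0.55 [0.0702 0.0016 0.0176]
0.6 [0.0788 0.0015 0.0225]
```

>>> arm_command:
  commands: [0.009,0.002,-0.003,0,0,0,0,0.014,0.002,-0.002,0,0,0,0,0.019,0.002,-0.001,0,0,0,0,0.024,0.002,0,0,0,0,0,0.029,0.002,0.001,0,0,0,0,0.034,0.002,0.002,0,0,0,0,0.038,0.002,0.004,0,0,0,0,0.043,0.002,0.006,0,0,0,0]

```text
t: 33.25
eef_pos: [0.51, 0.231, 0.2858]
tool_rot: [0.001, -0.197, 0.98, -0.002]
contact_force: [3.4, -0.0, 3.2]
gripper_width: 0.002
grasp_force: 1.7
```

Run:
```python
from h import *
lid(np.arange(.4,.81,.05))
```

```text
[0.51   0.231  0.2858] [ 3.4 -0.   3.2]
chest x 0.0582 y 0.0013813473160041792
0.4 [ 0.0032 -0.0014 -0.0012]
0.45 [ 0.0125 -0.0014  0.0023]
0.5 [ 0.0215 -0.0015  0.0063]
0.55 [ 0.0304 -0.0015  0.0107]
0.6 [ 0.0391 -0.0015  0.0156]
0.65 [ 0.0474 -0.0016  0.0209]
0.7 [ 0.0555 -0.0016  0.0266]
0.75 [ 0.0634 -0.0016  0.0327]
0.8 [ 0.0708 -0.0016  0.0392]
```

>>> arm_command:
  commands: [0.008,0,0.001,0,0,0,0,0.017,0,0.004,0,0,0,0,0.026,0,0.008,0,0,0,0,0.035,0,0.013,0,0,0,0,0.043,0,0.018,0,0,0,0,0.051,0,0.023,0,0,0,0,0.059,0,0.029,0,0,0,0,0.067,0,0.036,0,0,0,0]

```text
t: 34.05
eef_pos: [0.4476, 0.205, 0.2495]
tool_rot: [0.0, -0.197, 0.98, -0.002]
contact_force: [0.9, -0.7, 3.0]
gripper_width: -0.001
grasp_force: 1.2
```

Run:
```python
from h import *
lid(np.arange(.75,1.21,.05))
```

```text
[0.4476 0.205  0.2495] [ 0.9 -0.7  3. ]
chest x -0.0094 y 0.0017822133665173975
0.75 [-0.0043 -0.0018 -0.0036]
0.8 [ 0.0032 -0.0018  0.0029]
0.85 [ 0.0104 -0.0018  0.0098]
0.9 [ 0.0172 -0.0018  0.017 ]
0.95 [ 0.0236 -0.0018  0.0245]
1.0 [ 0.0297 -0.0018  0.0324]
1.05 [ 0.0353 -0.0018  0.0405]
1.1 [ 0.0406 -0.0018  0.049 ]
1.15 [ 0.0454 -0.0018  0.0576]
1.2 [ 0.0497 -0.0018  0.0665]
```

>>> arm_command:
  commands: [0.007,-0.001,0.006,0,0,0,0,0.014,-0.001,0.013,0,0,0,0,0.02,-0.001,0.021,0,0,0,0,0.026,-0.001,0.028,0,0,0,0,0.031,-0.001,0.036,0,0,0,0,0.036,-0.001,0.043,0,0,0,0,0.041,-0.001,0.051,0,0,0,0,0.044,-0.001,0.058,0,0,0,0]

```text
t: 34.85
eef_pos: [0.4077, 0.1869, 0.1911]
tool_rot: [0.0, -0.197, 0.98, -0.002]
contact_force: [-0.2, 0.1, 1.8]
gripper_width: -0.004
grasp_force: 0.7
```

Run:
```python
from h import *
lid(np.arange(1.1,1.58,.05),.185);print(get_obs()['q'].round(2))
```

```text
[0.4077 0.1869 0.1911] [-0.2  0.1  1.8]
chest x -0.0533 y 0.0007584924330226728
1.1 [-0.0148 -0.0007 -0.0035]
1.15 [-0.0103 -0.0007  0.0046]
1.2 [-0.0062 -0.0007  0.0129]
1.25 [-0.0025 -0.0007  0.0214]
1.3 [ 0.0008 -0.0006  0.0301]
1.35 [ 0.0036 -0.0006  0.0389]
1.4 [ 0.006  -0.0006  0.0478]
1.45 [ 0.0079 -0.0006  0.0569]
1.5 [ 0.0094 -0.0006  0.066 ]
1.55 [ 0.0104 -0.0005  0.0753]
[-1.26  0.18  0.78  2.16 -0.16  0.87  1.58]
```

>>> arm_command:
  commands: [0.001,0,0.008,0,0,0,0,0.002,0,0.016,0,0,0,0,0.003,0,0.024,0,0,0,0,0.004,0,0.032,0,0,0,0,0.005,0,0.04,0,0,0,0,0.006,0,0.047,0,0,0,0,0.006,0,0.052,0,0,0,0,0.006,0,0.056,0,0,0,0]

```text
t: 35.65
eef_pos: [0.4028, 0.1846, 0.1354]
tool_rot: [0.0, -0.197, 0.98, -0.002]
contact_force: [-0.3, -0.3, -0.0]
gripper_width: 0.001
grasp_force: 0.5
```

Run:
```python
from h import *
lid(np.arange(1.45,1.58,.04),.185)
```

```text
[0.4028 0.1846 0.1354] [-0.3 -0.3 -0. ]
chest x -0.0586 y 0.0005889667722047097
1.45 [ 0.0026 -0.0006  0.0012]
1.49 [ 0.0038 -0.0006  0.0085]
1.53 [ 0.0047 -0.0006  0.0158]
1.57 [ 0.0054 -0.0005  0.0232]
```

>>> arm_command:
  commands: [0.001,0,0.003,0,0,0,0,0.002,0,0.006,0,0,0,0,0.003,0,0.009,0,0,0,0,0.003,0,0.012,0,0,0,0,0.003,0,0.015,0,0,0,0,0.003,0,0.018,0,0,0,0,0.003,0,0.021,0,0,0,0,0.003,0,0.023,0,0,0,0]

```text
t: 36.45
eef_pos: [0.3998, 0.1834, 0.1127]
tool_rot: [0.0, -0.197, 0.98, -0.002]
contact_force: [-0.9, 0.2, 0.7]
gripper_width: 0.004
grasp_force: 0.3
```

>>> arm_command:
  commands: [0,0,0.001,0,0,0,0,0,0,0.002,0,0,0,0]

```text
t: 36.65
eef_pos: [0.4, 0.1835, 0.1117]
tool_rot: [-0.0, -0.197, 0.98, -0.001]
contact_force: [-10.1, -4.4, 34.0]
gripper_width: 0.003
grasp_force: 17.1
```

>>> arm_command:
  commands: [0,0,-0.03,0,0,0,0,0,0,-0.08,0,0,0,0,0,0,-0.13,0,0,0,0,0,-0.1,-0.2,0,0,0,0,0,-0.2,-0.25,0,0,0,0,0,-0.25,-0.25,0,0,0,0,0,-0.25,-0.25,0,0,0,0,0,-0.25,-0.25,0,0,0,0]

```text
t: 37.45
eef_pos: [0.4863, -0.0236, 0.3522]
tool_rot: [0.002, -0.197, 0.98, -0.001]
contact_force: [0.5, 0.2, -0.9]
gripper_width: 0.001
grasp_force: 0.0
```

Run:
```python
from h import *
d=save('scene','s14.png');c=save('wrist','w14.png'); print(get_obs()['eef_pos'])
s=d['img'][80:230,280:460,::-1]
cv2.imwrite('pics/c3.png',np.hstack([cv2.resize(s,(384,320),interpolation=3),cv2.resize(c['img'][:,:,::-1],(416,320))]))
```

```text
[ 0.48855173 -0.02844575  0.35386284]
```

View pics/c3.png

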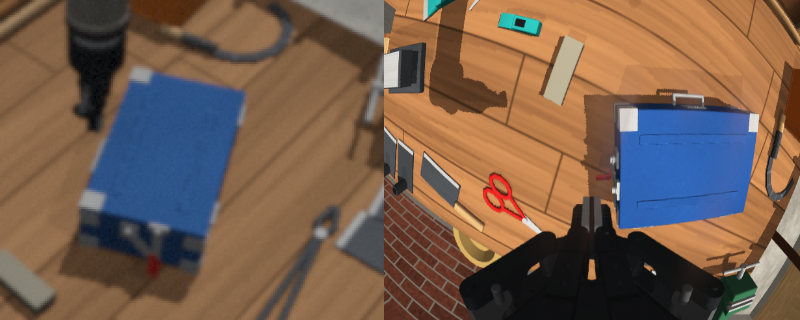

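The chest is shut flush, the stay is folded, and the whetstone, scissors and tongs are where they were. Handing in.

```bash
python3 -c "
from station import hand_in
print(hand_in())"
```

```text
the job is handed in; nothing more can be done
None
```

I packed the sledge, wedge, peen and hatchet (there was no chisel in this start), broke the stay at the red tab, lowered and pressed the lid until it stopped flush, and handed the job in at about 37.5 s; while I set the sledge down the gripper met the chest's left wall with about 33 N, under the 40 N limit.

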